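# Load the yoghurt maker and set its hours

### The job

Take the two yoghurt jars from the wooden board and set them gently into the yoghurt maker's tub, so that all seven jars stand upright side by side on its floor. Then turn the hour sleeve to 8 and let go. Leave the other things on the counter where they are and tip no jar over.

Things in the scene. Friction and masses are not known exactly. Their poses are not given: they have to be found in the camera images.
- maker: The yoghurt maker, fixed, grey, 85 mm tall; origin on the counter. At its +y end a round steel-lined tub, at its -y end a flat control deck (150 x 122 mm, top 85 mm up) with the hour sleeve, whose axis lies at x 0, y -97 mm. Yaw within 0.3 rad of the world's.
- tub (a point): Centre of the tub's floor, 22 mm above the counter, axes as the maker's. Tub: 194 mm inside and 216 mm outside diameter, rim 63 mm above this floor, plain wall, no sockets. Seven jars just fill it: one in the middle, six around it with their axes 62 to 66 mm from the middle. Five jars stand in it loose; some have drifted into the free room, so the gap may be tight and jars must be nudged aside.
- hour_grip (a point): Centre of the top face of the hour sleeve's grip, on its upright axis, 124 mm above the counter. The sleeve turns as one: a black ribbed round grip, 42 mm across and 31 mm tall, on a flat aluminium skirt 77 mm across. The skirt bears the numbers 0 to 12, 24 degrees apart, anticlockwise seen from above, then a blank sector. A white rib on the grip's top points to the 0.
- index (a point): The fixed index mark: a short black bar on the deck just outside the skirt, 44.5 mm from the sleeve's axis on the side away from the robot. The number that stands at it is the hour set.
- hour (a joint): Turn of the hour sleeve, rad: 0 with the 0 at the index, growing clockwise seen from above; number = value / 0.4189, end stop at 12 (5.03). It clicks at every number: leaving a stop takes about 0.11 N m, beyond half a step it is drawn on into the next stop, let go short of that it springs back. At the start it rests in a stop from 0 to 4.
- jar1: One of seven alike jars; two stand on the board, five in the tub (which ones varies). White glazed stoneware that slides easily, 102 mm tall, 62 mm across up to 58 mm, sloping shoulder to 72 mm, neck 36 mm across, steel cap 41 mm across from 84 mm to the top. Foot bevelled over the lowest 7 mm (flat part 54 mm). 0.2 to 0.33 kg. Origin: centre of the underside, z up along the jar.
- jar2: One of seven alike jars; two stand on the board, five in the tub (which ones varies). White glazed stoneware that slides easily, 102 mm tall, 62 mm across up to 58 mm, sloping shoulder to 72 mm, neck 36 mm across, steel cap 41 mm across from 84 mm to the top. Foot bevelled over the lowest 7 mm (flat part 54 mm). 0.2 to 0.33 kg. Origin: centre of the underside, z up along the jar.
- jar3: One of seven alike jars; two stand on the board, five in the tub (which ones varies). White glazed stoneware that slides easily, 102 mm tall, 62 mm across up to 58 mm, sloping shoulder to 72 mm, neck 36 mm across, steel cap 41 mm across from 84 mm to the top. Foot bevelled over the lowest 7 mm (flat part 54 mm). 0.2 to 0.33 kg. Origin: centre of the underside, z up along the jar.
- jar4: One of seven alike jars; two stand on the board, five in the tub (which ones varies). White glazed stoneware that slides easily, 102 mm tall, 62 mm across up to 58 mm, sloping shoulder to 72 mm, neck 36 mm across, steel cap 41 mm across from 84 mm to the top. Foot bevelled over the lowest 7 mm (flat part 54 mm). 0.2 to 0.33 kg. Origin: centre of the underside, z up along the jar.
- jar5: One of seven alike jars; two stand on the board, five in the tub (which ones varies). White glazed stoneware that slides easily, 102 mm tall, 62 mm across up to 58 mm, sloping shoulder to 72 mm, neck 36 mm across, steel cap 41 mm across from 84 mm to the top. Foot bevelled over the lowest 7 mm (flat part 54 mm). 0.2 to 0.33 kg. Origin: centre of the underside, z up along the jar.
- jar6: One of seven alike jars; two stand on the board, five in the tub (which ones varies). White glazed stoneware that slides easily, 102 mm tall, 62 mm across up to 58 mm, sloping shoulder to 72 mm, neck 36 mm across, steel cap 41 mm across from 84 mm to the top. Foot bevelled over the lowest 7 mm (flat part 54 mm). 0.2 to 0.33 kg. Origin: centre of the underside, z up along the jar.
- jar7: One of seven alike jars; two stand on the board, five in the tub (which ones varies). White glazed stoneware that slides easily, 102 mm tall, 62 mm across up to 58 mm, sloping shoulder to 72 mm, neck 36 mm across, steel cap 41 mm across from 84 mm to the top. Foot bevelled over the lowest 7 mm (flat part 54 mm). 0.2 to 0.33 kg. Origin: centre of the underside, z up along the jar.
- board: Wooden board, fixed, 250 x 135 x 22 mm, origin at the centre of its underside, long side along its x; two jars stand on it.
- mug: White mug, 82 mm in diameter, 95 mm tall; not part of the job. Origin: centre of its underside.
- saltmill: White salt mill with wooden top, 54 mm in diameter, 122 mm tall; not part of the job. Origin: centre of its underside.
- spoon: Steel spoon lying on the counter; not part of the job. Origin: centre of its underside.
- tin: Red tin, 80 mm in diameter, 110 mm tall; not part of the job. Origin: centre of its underside.
- bowl: Small blue bowl, 90 mm in diameter, 45 mm tall; not part of the job. Origin: centre of its underside.
- heater: Round aluminium heating plate that is the tub's floor, 192 mm across; fixed. Its origin is 6 mm below its top; its yaw means nothing.

How it is judged:
On the way, in this order (a step that is already met when the one before it is completed fails the run):
1. all seven jars stand upright on the tub's floor (horizontal distance between each of jar1, jar2, jar3, jar4, jar5, jar6, jar7 and tub below 0.075 m and z of jar1 in the frame of tub between -0.005 and 0.005 m and angle between each of jar1, jar2, jar3, jar4, jar5, jar6, jar7's own z axis and vertical below 0.1 rad and z of jar2 in the frame of tub between -0.005 and 0.005 m and z of jar3 in the frame of tub between -0.005 and 0.005 m and z of jar4 in the frame of tub between -0.005 and 0.005 m and z of jar5 in the frame of tub between -0.005 and 0.005 m and z of jar6 in the frame of tub between -0.005 and 0.005 m and z of jar7 in the frame of tub between -0.005 and 0.005 m), for 0.2 s.
2. the hour sleeve is set to 8 (value of joint hour between 3.25 and 3.45 rad), for 0.2 s.
At the end, for the whole second after the job is handed in: All seven jars stand inside the tub, on its floor (within 5 mm of its height) and upright (within 6 degrees), at rest; the hour sleeve rests at 8 (3.25 to 3.45 rad; the stop is at 3.35), released (all of step 1 and all of step 2 and velocity of joint hour between -0.1 and 0.1 rad/s and linear speed of each of jar1, jar2, jar3, jar4, jar5, jar6, jar7 below 0.03 m/s); the robot touches nothing.
It fails at once if a jar is tipped over (more than 40 degrees) (angle between any of jar1, jar2, jar3, jar4, jar5, jar6, jar7's own z axis and vertical above 0.7 rad).
It fails at once if one of the other things on the counter is pushed more than 40 mm (distance of any of mug, saltmill, spoon, tin, bowl from where it was at the start of the episode above 0.04 m).
It fails at once if a jar is dropped or rammed on the tub's floor (more than 60 N) (contact force between any of jar1, jar2, jar3, jar4, jar5, jar6, jar7 and heater above 60 N).
It also fails if it takes over 72 s, if anything falls off the work surface, if the arm or the gripper's body presses on something with over 40 N, if the wrist force passes 120 N, or if a joint passes its speed limit or range.

### The arm

A 6-joint arm with a two-finger parallel gripper is mounted at the origin on the work surface. World frame = base frame: x ahead of the robot, y to its left, z up, the work surface at z = 0. Lengths are in m, angles in rad, forces in N, time in s.
With the tool pointing down it reaches from about 0.35 to 0.775 m from the base axis. Payload 5.5 kg.
Tool frame: the origin (TCP) lies on the centre line of the jaws, within the pads' length; the fingertips stand 11 mm ahead of it and the grasp point (between the pads) lies 8 mm behind it (env.tip_extent is the distance from the TCP to the fingertips, in m); z points along the fingers, y is the line along which they close (so a half turn about z gives the same grasp; the last joint's range is limited). The gripper opens to 85 mm and grips with 20 to 120 N. Pads are 22 mm wide; open, the fingers measure 114 mm over their backs; the gripper's body (76 mm by 85 mm) begins 54 mm behind the grasp point. The pads swing forward as they close: fully open they stand 13 mm farther back than shut.
Start: joints at [-1.291, 0.313, 0.046, 1.304, 0, 1.431], TCP at [0.234, -0.525, 0.242] pointing down, gripper open.
Joint ranges: [-2.76, 2.76], [-0.86, 1.69], [-1.03, 1.26], [-2.2, 2.34], [-1.47, 1.5], [-3.14, 3.14]. Speed limits (rad/s): [2.57, 2.57, 3.14, 3.14, 3.14, 3.14].

### API

Orientations are given as a unit quaternion [w, x, y, z].
In Python, from workcell import env gives the robot as it stands.
- The arm moves only by the shell command python3 -m jog 'ROWS' [FORCE]. ROWS is JSON, a list of rows, each a list of 5 numbers: the gripper's target within -1 to 1 (shut at 1, half-way at 0, fully open at -1), then the shift along the tool's x, y, z in m, then the turn about the tool's z in degrees. In form: [[fingers, tx, ty, tz, turn], ...]. A call has 1 to 5 rows; each row shifts and turns the commanded pose from where the row before left it, along the tool's axes as they then stand; what a row does not reach is not made up. A row lasts 1/12 s, in which the tool goes at most 41.7 mm and 7.16 degrees, less where a joint would pass 70% of its speed; a pose out of reach is approached as far as the arm can. A call is refused whole if a number of a shift passes 0.0417 or a number of a turn 7.16, either way. A call with a gripper value outside its range is refused whole. The fingers move at their own pace and stop on an object; FORCE is the grip in N (left out, the last holds). Time passes only in rows, so rows that do not move let the fingers close. It gives the time, the measured TCP pose, the force, the opening and the grip force at its end, in the units of the state.
- env.get_state(): the state, without advancing time (a new reading comes with each control period).
- env.read_camera(name): name is "scene" or "top" or "wrist"; returns a dict with "img" (420x560x3 uint8, red, green, blue), "fov_y" (degrees; the focal length in pixels is half the picture's height over the tangent of half this angle, whatever the lens; pixels are square), "cx", "cy" (the principal point, pixels), "T" (4x4, takes a point from camera to world coordinates). Camera axes: x right, y up, looking along -z (the intrinsics and any distortion apply to the point x, -y, -z); pixel columns grow to the right and rows downward; lengths in m; the calibration is good to about 2 mm. The wrist camera is an equidistant fisheye: a pixel r from the principal point sees the ray r / f radians off the axis. A picture is of the moment at which its call begins. There is no depth.
- env.hand_in(): hands the job in; it is judged then, once.
The state is a dict: "clock": time; "joint_pos": joint angles; "qvel": joint speeds; "tau": joint torques, N m; "tcp_pos": TCP position; "orientation": TCP orientation; "wrist_force": force on the tool from outside, world axes, zero at the start; "ft_torque": the same for the moment, N m; "finger_gap": finger opening in m; "grip_force": force on a finger pad.
Only numpy, scipy, OpenCV 4.12 (cv2) and the standard library are available. Lean on these libraries where they do the work, as an engineer would, in place of code of your own. Each camera call takes 0.05 s, during which the arm holds its last target. There are 200 camera calls.

## Working session

There is one attempt and no reset: what is moved stays moved. The work goes in short steps, Python scripts to look and compute and a shell command to move; the robot and the scene stay as the last step left them, time stands still between calls to the robot, and variables do not carry over. Pictures are saved under pics/ and viewed, at most 10 in all, crops included, and the job is handed in when it is done.

```bash
mkdir -p pics; ls; python3 - <<'E'
from workcell import env
import cv2
s=env.get_state();print(s)
for n in("top","scene"):
    c=env.read_camera(n);cv2.imwrite(f"pics/{n}0.png",c["img"][:,:,::-1]);print(n,c["fov_y"],c["cx"],c["cy"],c["T"].round(4).tolist(),[k for k in c])
E
```

```text
pics
{'clock': 0.0, 'joint_pos': array([-1.29058889e+00,  3.13983541e-01,  4.49651050e-02,  1.30359172e+00,
       -7.81282095e-06,  1.43122197e+00]), 'qvel': array([-0.00082081,  0.00105942, -0.00058679,  0.00013698,  0.00029399,
        0.00044424]), 'tau': array([ 2.74683218e-03, -4.80626678e+01,  2.98533726e+01,  1.91888673e-02,
        6.96266102e-05, -1.28440294e-05]), 'tcp_pos': array([ 0.23421211, -0.52459602,  0.24141277]), 'orientation': array([-9.04400974e-04,  9.78053249e-01,  2.08353112e-01, -6.76154550e-05]), 'wrist_force': array([-0.36136289,  0.68305444,  0.3270946 ]), 'ft_torque': array([-0.00028132,  0.01481987,  0.05098082]), 'grip_force': 0.0, 'finger_gap': 0.08532378747039264}
top 47.032075418044975 268.1006285613126 213.50714382035204 [[0.0275, 0.9867, -0.1601, 0.3453], [-0.9996, 0.0278, -0.0008, -0.0462], [0.0036, 0.1601, 0.9871, 1.187], [0.0, 0.0, 0.0, 1.0]] ['img', 'fov_y', 'cx', 'cy', 'T']
scene 51.8579474587562 280.3515219142023 212.51822745077436 [[0.7547, -0.557, 0.3468, 0.9272], [0.656, 0.6518, -0.3807, -0.482], [-0.014, 0.5147, 0.8572, 1.0796], [0.0, 0.0, 0.0, 1.0]] ['img', 'fov_y', 'cx', 'cy', 'T']
```

View pics/top0.png

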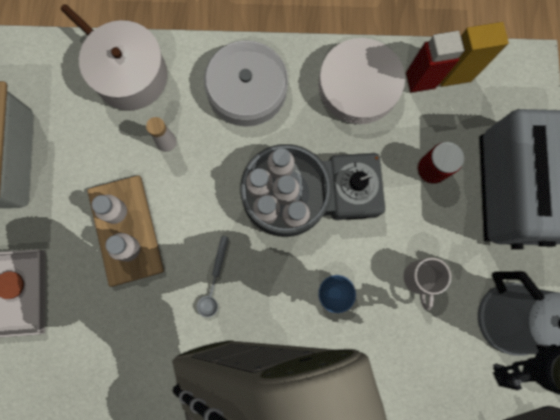

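View pics/scene0.png

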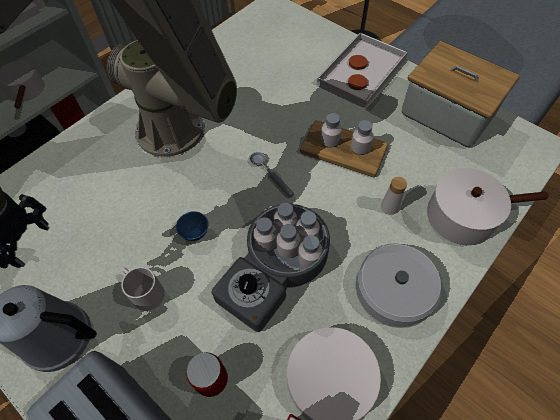

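The top view shows the tub at (286,190) with five jars, their caps at about (281,158), (259,178), (287,185), (265,206) and (297,211). The free room is on the right, towards the control deck. The sleeve is at (358,182), and the board jars' caps are at (102,205) and (120,245). The scene view agrees.

```bash
cat > h.py <<'E'
import numpy as np, cv2
from workcell import env
def ray(c,u,v,fish=False):
    f=210/np.tan(np.radians(c["fov_y"]/2)); a=np.array([u-c["cx"],v-c["cy"]],float)
    if fish:
        r=np.hypot(*a)+1e-9; t=r/f; d=np.array([a[0]/r*np.sin(t),-a[1]/r*np.sin(t),-np.cos(t)])
    else: d=np.array([a[0]/f,-a[1]/f,-1])
    T=np.array(c["T"]); return T[:3,3],T[:3,:3]@d
def at(c,u,v,z,fish=False):
    o,d=ray(c,u,v,fish); return (o+d*(z-o[2])/d[2])[:2]
def proj(c,p,fish=False):
    T=np.array(c["T"]); q=T[:3,:3].T@(np.array(p)-T[:3,3]); f=210/np.tan(np.radians(c["fov_y"]/2))
    x,y,z=q[0],-q[1],-q[2]; r=np.hypot(x,y)
    k=f*np.arctan2(r,z)/r if fish else f/z
    return c["cx"]+k*x,c["cy"]+k*y
E
python3 - <<'E'
from h import *
c=env.read_camera("top"); g=cv2.cvtColor(c["img"],cv2.COLOR_RGB2GRAY)
x0,y0,w,h=85,135,320,130;k=4
b=cv2.resize(g[y0:y0+h,x0:x0+w],None,fx=k,fy=k,interpolation=cv2.INTER_CUBIC)
C=cv2.HoughCircles(b,cv2.HOUGH_GRADIENT,1,40,param1=120,param2=14,minRadius=30,maxRadius=44)[0]
o=cv2.cvtColor(b,cv2.COLOR_GRAY2BGR)
for i,(u,v,r) in enumerate(C[:14]):
    cv2.circle(o,(int(u),int(v)),int(r),(0,255,0),1);cv2.putText(o,str(i),(int(u),int(v)),0,.9,(0,0,255),2)
    U,V=x0+u/k-.375,y0+v/k-.375; print(i,U.round(1),V.round(1),(r/k).round(1),at(c,U,V,.124).round(4))
# board quad, skirt and deck
hsv=cv2.cvtColor(c["img"],cv2.COLOR_RGB2HSV); m=cv2.inRange(hsv,(8,70,40),(25,255,255)); m[:,:80]=0;m[:170]=0;m[:,170:]=0
cn=max(cv2.findContours(m,0,2)[0],key=cv2.contourArea); R=cv2.boxPoints(cv2.minAreaRect(cv2.convexHull(cn))); print("board",[at(c,*p,.022).round(3) for p in R])
G=cv2.HoughCircles(cv2.medianBlur(g,3),cv2.HOUGH_GRADIENT,1,30,param1=100,param2=20,minRadius=40,maxRadius=52)
for u,v,r in G[0][:4]: print("tub?",u,v,r,at(c,u,v,.085).round(4))
cv2.imwrite("pics/t1.png",cv2.resize(o,(800,325),interpolation=cv2.INTER_AREA))
E
```

```text
Traceback (most recent call last):
TypeError: 'NoneType' object is not subscriptable
```

```bash
cat > m.py <<'E'
from h import *
c=env.read_camera("top"); g=cv2.cvtColor(c["img"],cv2.COLOR_RGB2GRAY)
x0,y0,w,h=85,135,320,130;k=4
b=cv2.resize(g[y0:y0+h,x0:x0+w],None,fx=k,fy=k,interpolation=cv2.INTER_CUBIC)
o=cv2.cvtColor(b,cv2.COLOR_GRAY2BGR)
e=cv2.GaussianBlur(cv2.createCLAHE(3,(4,4)).apply(b),(5,5),0)
C=cv2.HoughCircles(e,cv2.HOUGH_GRADIENT_ALT,1.5,40,param1=60,param2=.3,minRadius=28,maxRadius=46)
if C is None: C=cv2.HoughCircles(e,cv2.HOUGH_GRADIENT,1,40,param1=50,param2=10,minRadius=30,maxRadius=44)
for i,(u,v,r) in enumerate(C.reshape(-1,C.shape[-1])[:14,:3]):
    cv2.circle(o,(int(u),int(v)),int(r),(0,255,0),1);cv2.putText(o,str(i),(int(u),int(v)),0,.9,(0,0,255),2)
    U,V=x0+u/k-.375,y0+v/k-.375; print(i,U.round(1),V.round(1),(r/k).round(1),at(c,U,V,.124).round(4))
hsv=cv2.cvtColor(c["img"],cv2.COLOR_RGB2HSV); m=cv2.inRange(hsv,(8,70,40),(25,255,255)); m[:,:80]=0;m[:170]=0;m[:,170:]=0
cn=max(cv2.findContours(m,0,2)[0],key=cv2.contourArea); R=cv2.boxPoints(cv2.minAreaRect(cv2.convexHull(cn))); print("board",[at(c,*p,.022).round(3) for p in R])
G=cv2.HoughCircles(cv2.medianBlur(g,3),cv2.HOUGH_GRADIENT,1,30,param1=80,param2=15,minRadius=38,maxRadius=52)
if G is not None:
  for u,v,r in G[0][:4]: print("circ",u,v,r,at(c,u,v,.085).round(4))
cv2.imwrite("pics/t1.png",cv2.resize(o,(800,325),interpolation=cv2.INTER_AREA))
E
python3 m.py
```

```text
0 297.2 210.0 9.6 [ 0.5275 -0.1102]
1 258.6 177.0 9.4 [ 0.6006 -0.0216]
2 266.9 204.0 9.6 [ 0.5392 -0.042 ]
3 282.2 155.6 9.9 [ 0.652  -0.0738]
4 115.0 244.5 8.8 [0.439  0.2904]
5 358.0 181.1 10.3 [ 0.5975 -0.2461]
6 100.8 204.4 8.6 [0.5279 0.3292]
7 204.6 184.1 9.4 [0.5807 0.0995]
8 178.4 166.5 9.9 [0.6199 0.1609]
9 286.8 183.8 8.5 [ 0.5868 -0.0855]
10 241.0 243.0 9.6 [0.45   0.0127]
11 310.4 186.8 10.6 [ 0.5814 -0.1388]
12 211.0 211.5 9.6 [0.5187 0.0822]
13 358.0 181.1 8.1 [ 0.5975 -0.2461]
board [array([0.585, 0.408]), array([0.623, 0.275]), array([0.383, 0.2  ]), array([0.347, 0.329])]
circ 285.5 189.5 46.9 [ 0.5819 -0.0843]
circ 245.5 83.5 42.5 [0.8409 0.0181]
circ 255.5 185.5 41.4 [ 0.5894 -0.014 ]
circ 363.5 74.5 42.4 [ 0.8724 -0.2675]
```

View pics/t1.png

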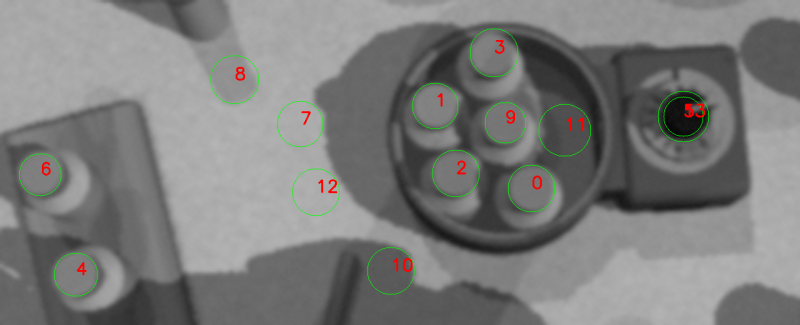

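Seven caps are found. The board jars are at (0.528,0.329) and (0.439,0.290), the tub centre at about (0.582,-0.084) and the sleeve at (0.5975,-0.246). The gap between ring jars faces the deck. I'll turn the wrist so the fingers close along the world 45° line.

```bash
cat > go.py <<'E'
# usage: go.py x y z [turn_line_deg] : prints remaining shift in tool axes
import sys; from h import *
s=env.get_state(); w,x,y,z=s["orientation"]
from scipy.spatial.transform import Rotation as Rn
R=Rn.from_quat([x,y,z,w]).as_matrix()
t=np.array([float(a) for a in sys.argv[1:4]])
print("t",round(s["clock"],2),"tool shift mm",(1000*R.T@(t-s["tcp_pos"])).round(1),"dist",round(1000*np.linalg.norm(t-s["tcp_pos"])),"line",np.degrees(np.arctan2(R[1,1],R[0,1])).round(1)%180,"q",s["joint_pos"].round(2),"F",s["wrist_force"].round(1),"gap",round(s["finger_gap"],4))
E
python3 -m jog '[[-1,0,0,0,7],[-1,0,0,0,7],[-1,0,0,0,7],[-1,0,0,0,7],[-1,0,0,0,7]]' 40
python3 -m jog '[[-1,0,0,0,7],[-1,0,0,0,7],[-1,0,0,0,7],[-1,0,0,0,7],[-1,0,0,0,6]]'
python3 -m jog '[[-1,0,0,0,0],[-1,0,0,0,0]]'
python3 go.py .46 -.15 .24; python3 go.py .439 .29 .24
```

```text
clock: 0.62
tcp_pos: [0.2343, -0.525, 0.242]
orientation: [-0.0, 0.995, -0.098, -0.0]
wrist_force: [0.3, -0.5, -0.2]
finger_gap: 0.0854
grip_force: 0.0
clock: 1.03
tcp_pos: [0.2343, -0.525, 0.242]
orientation: [-0.0, 0.923, -0.385, -0.0]
wrist_force: [0.5, 0.0, -1.1]
finger_gap: 0.0854
grip_force: 0.0
clock: 1.2
tcp_pos: [0.2343, -0.525, 0.2421]
orientation: [-0.0, 0.925, -0.381, -0.0]
wrist_force: [-0.0, -0.1, 0.4]
finger_gap: 0.0853
grip_force: 0.0
t 1.2 tool shift mm [-104.  -425.2    2.2] dist 438 line 45.19999999999999 q [-1.29  0.31  0.05  1.3   0.    2.63] F [-0.  -0.1  0.4] gap 0.0853
t 1.2 tool shift mm [-428.8 -722.7    2.3] dist 840 line 45.19999999999999 q [-1.29  0.31  0.05  1.3   0.    2.63] F [-0.  -0.1  0.4] gap 0.0853
```

```bash

python3 -m jog '[[-1,0,0,0,-7],[-1,0,0,0,-7],[-1,0,0,0,-7],[-1,0,0,0,-7],[-1,0,0,0,-7]]' >/dev/null
python3 -m jog '[[-1,0,0,0,-7],[-1,0,0,0,-7],[-1,0,0,0,-7],[-1,0,0,0,-7],[-1,0,0,0,-7]]' >/dev/null
python3 -m jog '[[-1,0,0,0,-7],[-1,0,0,0,-7],[-1,0,0,0,-7],[-1,0,0,0,-7],[-1,0,0,0,-7]]' >/dev/null
python3 -m jog '[[-1,0,0,0,-7],[-1,0,0,0,-7],[-1,0,0,0,-7],[-1,0,0,0,-7],[-1,0,0,0,-7]]' >/dev/null
python3 -m jog '[[-1,0,0,0,-7],[-1,0,0,0,-7],[-1,0,0,0,-7],[-1,0,0,0,-7],[-1,0,0,0,-7]]' >/dev/null
python3 -m jog '[[-1,0,0,0,-5],[-1,0,0,0,0]]' >/dev/null
python3 go.py .46 -.15 .24
python3 -m jog '[[-1,0.01,0.04,0,0],[-1,0.01,0.04,0,0],[-1,0.01,0.04,0,0],[-1,0.01,0.04,0,0],[-1,0.01,0.04,0,0]]'
python3 -m jog '[[-1,0.01,0.04,0,0],[-1,0.01,0.04,0,0],[-1,0.01,0.04,0,0],[-1,0.01,0.04,0,0],[-1,0.01,0.04,0,0]]'
python3 go.py .439 .29 .2
```

```text
t 3.45 tool shift mm [103.3 425.4   2.2] dist 438 line 45.3 q [-1.29  0.31  0.05  1.3  -0.   -0.51] F [-0.4  0.3  0.2] gap 0.085
clock: 3.87
tcp_pos: [0.3407, -0.3466, 0.2423]
orientation: [0.0, 0.383, 0.924, -0.0]
wrist_force: [0.9, -0.2, -0.2]
finger_gap: 0.0857
grip_force: 0.0
clock: 4.28
tcp_pos: [0.4468, -0.1695, 0.2426]
orientation: [0.0, 0.383, 0.924, -0.0]
wrist_force: [0.5, -0.9, 0.5]
finger_gap: 0.0855
grip_force: 0.0
t 4.28 tool shift mm [330.5 319.3  42.3] dist 462 line 45.0 q [-0.53  0.12 -0.19  1.25 -0.    0.25] F [ 0.5 -0.9  0.5] gap 0.0855
```

```bash

python3 -m jog '[[-1,0.0275,0.0266,0,0],[-1,0.0275,0.0266,0,0],[-1,0.0275,0.0266,0,0],[-1,0.0275,0.0266,0,0],[-1,0.0275,0.0266,0,0]]' >/dev/null
python3 -m jog '[[-1,0.0275,0.0266,0,0],[-1,0.0275,0.0266,0,0],[-1,0.0275,0.0266,0,0],[-1,0.0275,0.0266,0,0],[-1,0.0275,0.0266,0,0]]' >/dev/null
python3 -m jog '[[-1,0.0275,0.0266,0,0],[-1,0.0275,0.0266,0,0],[-1,0,0,0,0],[-1,0,0,0,0]]'
python3 go.py .439 .29 .2
python3 - <<'E'
from h import *
c=env.read_camera("wrist"); im=c["img"][:,:,::-1].copy()
for p in((.439,.29,.124),(.528,.329,.124)):
    u,v=proj(c,p,True); print(u,v); cv2.drawMarker(im,(int(u),int(v)),(0,0,255),0,14,1)
cv2.imwrite("pics/w1.png",im)
E
```

```text
clock: 5.45
tcp_pos: [0.4375, 0.2896, 0.2419]
orientation: [-0.0, 0.381, 0.925, -0.0]
wrist_force: [-0.7, -1.5, -0.6]
finger_gap: 0.0851
grip_force: 0.0
t 5.45 tool shift mm [-0.7  1.3 41.9] dist 42 line 45.3 q [ 0.43  0.22 -0.08  1.27 -0.    1.21] F [-0.7 -1.5 -0.6] gap 0.0851
279.07069096012725 212.92512616321432
382.27947787793977 251.8806307120882
```

View pics/w1.png

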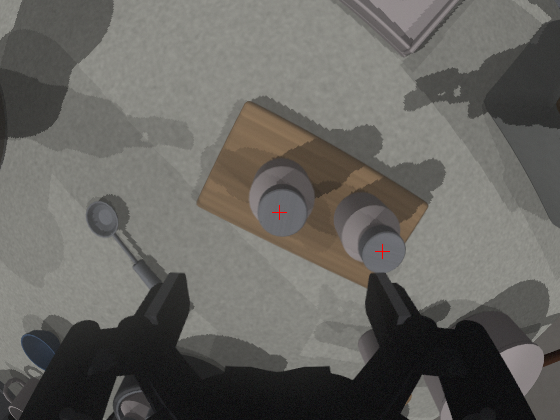

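Wrist view: the caps are at about (282,211) and (383,251), and the predicted points are within 3 px (about 2 mm) of them. I'll descend and grip the first cap.

```bash
python3 - <<'E'
from h import *
c=env.read_camera("wrist"); print(at(c,282.5,211,.124,True),at(c,383,251,.124,True),env.tip_extent)
E
python3 -m jog '[[-1,0,0.001,0.034,0],[-1,0,0,0.034,0],[-1,0,0,0.034,0],[-1,0,0,0.0335,0],[-1,0,0,0,0]]'
python3 -m jog '[[1,0,0,0,0],[1,0,0,0,0],[1,0,0,0,0],[1,0,0,0,0],[1,0,0,0,0]]' 40
python3 -m jog '[[1,0,0,0,0],[1,0,0,0,0]]'
```

```text
[0.43987487 0.2917262 ] [0.5279706  0.32845862] 0.011
clock: 5.97
tcp_pos: [0.4348, 0.2847, 0.101]
orientation: [-0.004, 0.384, 0.923, -0.004]
wrist_force: [-0.6, -2.2, -0.6]
finger_gap: 0.0854
grip_force: 0.0
clock: 6.38
tcp_pos: [0.4408, 0.2891, 0.1094]
orientation: [0.002, 0.382, 0.924, 0.002]
wrist_force: [-0.7, -0.2, 6.8]
finger_gap: 0.0399
grip_force: 39.6
clock: 6.55
tcp_pos: [0.4407, 0.2892, 0.1094]
orientation: [0.002, 0.382, 0.924, 0.002]
wrist_force: [0.5, -0.2, 6.3]
finger_gap: 0.0397
grip_force: 39.6
```

```bash

python3 -m jog '[[1,0,0,-0.02,0],[1,0,0,-0.04,0],[1,0,0,-0.04,0],[1,0,0,-0.037,0],[1,0,0,0,0]]'
python3 go.py .57 .05 .245;python3 go.py .60 -.1455 .245
```

```text
clock: 6.97
tcp_pos: [0.4421, 0.2901, 0.2526]
orientation: [0.005, 0.382, 0.924, 0.005]
wrist_force: [1.8, -0.0, -1.5]
finger_gap: 0.0398
grip_force: 41.6
t 6.97 tool shift mm [-260.1  -79.7    7.8] dist 272 line 45.1 q [ 0.43  0.21 -0.07  1.28 -0.    1.21] F [ 1.8 -0.  -1.5] gap 0.0398
t 6.97 tool shift mm [-419.4 -196.9    7.1] dist 463 line 45.1 q [ 0.43  0.21 -0.07  1.28 -0.    1.21] F [ 1.8 -0.  -1.5] gap 0.0398
```

```bash

python3 -m jog '[[1,-0.035,-0.0164,0,0],[1,-0.035,-0.0164,0,0],[1,-0.035,-0.0164,0,0],[1,-0.035,-0.0164,0,0],[1,-0.035,-0.0164,0,0]]' >/dev/null
python3 -m jog '[[1,-0.035,-0.0164,0,0],[1,-0.035,-0.0164,0,0],[1,-0.035,-0.0164,0,0],[1,-0.035,-0.0164,0,0],[1,-0.035,-0.0164,0,0]]' >/dev/null
python3 -m jog '[[1,-0.035,-0.0164,0,0],[1,-0.035,-0.0164,0,0],[1,0,0,0,0],[1,0,0,0,0]]'
python3 go.py .60 -.1455 .245
cat > w.py <<'E'
import sys; from h import *
c=env.read_camera("wrist"); print(np.array(c["T"])[:3,3].round(3)); im=c["img"][:,:,::-1].copy()
J=[(.5275,-.1102),(.6006,-.0216),(.5392,-.042),(.652,-.0738),(.5868,-.0855)]
for p in J: u,v=proj(c,p+(.124,),True); cv2.drawMarker(im,(int(u),int(v)),(0,0,255),0,14,1)
pts=[proj(c,(.583+.108*np.cos(a),-.084+.108*np.sin(a),.085),True) for a in np.linspace(0,6.28,60)]
cv2.polylines(im,[np.array(pts,np.int32)],True,(0,255,0),1)
u,v=proj(c,(.5975,-.2461,.124),True); cv2.drawMarker(im,(int(u),int(v)),(255,0,0),0,14,1)
cv2.imwrite(sys.argv[1],im); np.savez("last.npz",**{k:c[k] for k in c})
E
python3 w.py pics/w2.png
```

```text
clock: 8.13
tcp_pos: [0.5972, -0.1499, 0.2429]
orientation: [-0.0, 0.384, 0.923, -0.0]
wrist_force: [0.2, 0.4, -2.8]
finger_gap: 0.0399
grip_force: 41.2
t 8.13 tool shift mm [ 1.2  5.1 -2.1] dist 6 line 44.8 q [-0.38  0.39  0.16  1.34 -0.    0.41] F [ 0.2  0.4 -2.8] gap 0.0399
[ 0.54  -0.093  0.374]
```

View pics/w2.png

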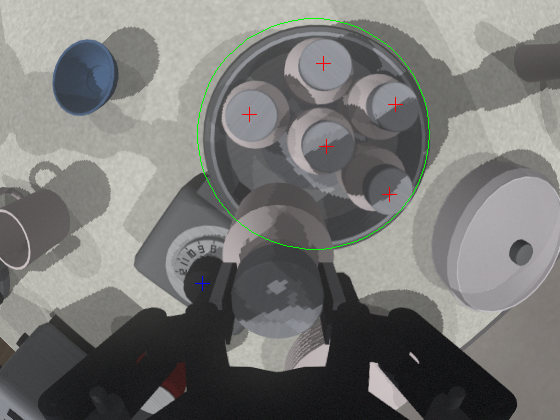

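The markers sit on all five caps. The actual rim is about 3 px right and down of the green circle, so the tub centre is about (0.587,-0.084). I'll lower the held jar into the middle of the gap, hovering about 3 mm above the floor.

```bash

python3 go.py .605 -.1465 .113
python3 -m jog '[[1,-0.0035,-0.0077,0,0],[1,0,0,0.03,0],[1,0,0,0.03,0],[1,0,0,0.03,0],[1,0,0,0,0]]'
python3 go.py .605 -.1465 .113
```

```text
t 8.18 tool shift mm [ -4.7   7.2 130.1] dist 130 line 45.0 q [-0.37  0.39  0.16  1.34  0.    0.41] F [ 0.3 -0.  -1.6] gap 0.0396
clock: 8.6
tcp_pos: [0.5907, -0.1529, 0.1492]
orientation: [-0.004, 0.381, 0.924, 0.0]
wrist_force: [-1.7, 0.1, -3.4]
finger_gap: 0.0397
grip_force: 50.2
t 8.6 tool shift mm [-5.9 14.7 36.1] dist 39 line 45.2 q [-0.38  0.43 -0.02  1.13  0.    0.4 ] F [-1.7  0.1 -3.4] gap 0.0397
```

```bash

python3 -m jog '[[1,-0.003,0.008,0,0],[1,-0.003,0.007,0,0],[1,0,0,0,0],[1,0,0,0,0]]'
python3 go.py .605 -.1465 .113
python3 -m jog '[[1,0,0,0.013,0],[1,0,0,0.013,0],[1,0,0,0.005,0],[1,0,0,0,0],[1,0,0,0,0]]'
python3 go.py .605 -.1465 .113
```

```text
clock: 8.93
tcp_pos: [0.6106, -0.1491, 0.1557]
orientation: [0.002, 0.382, 0.924, -0.0]
wrist_force: [-0.4, -0.3, -2.3]
finger_gap: 0.0396
grip_force: 50.1
t 8.93 tool shift mm [ 6.  -2.2 42.7] dist 43 line 45.1 q [-0.37  0.45  0.03  1.15 -0.    0.42] F [-0.4 -0.3 -2.3] gap 0.0396
clock: 9.35
tcp_pos: [0.609, -0.1493, 0.1233]
orientation: [0.0, 0.382, 0.924, -0.0]
wrist_force: [-0.2, -0.1, -2.1]
finger_gap: 0.04
grip_force: 50.1
t 9.35 tool shift mm [ 4.8 -0.9 10.3] dist 11 line 45.0 q [-0.37  0.47 -0.02  1.08 -0.    0.42] F [-0.2 -0.1 -2.1] gap 0.04
```

```bash

python3 -m jog '[[1,0.0048,-0.001,0.010,0],[1,0,0,0,0],[1,-0.002,0.006,0,0],[1,-0.002,0.006,0,0],[1,-0.002,0.006,0,0]]'
python3 -m jog '[[1,-0.0006,0.005,0,0],[1,-0.0006,0.005,0,0],[1,-0.0006,0.005,0,0],[1,0,0.0045,0,0],[1,0,0,0,0]]'
python3 go.py .637 -.126 .113
```

```text
clock: 9.77
tcp_pos: [0.6232, -0.1381, 0.1139]
orientation: [0.001, 0.382, 0.924, 0.0]
wrist_force: [-0.1, -1.4, -2.7]
finger_gap: 0.0399
grip_force: 50.1
clock: 10.18
tcp_pos: [0.6378, -0.1247, 0.1128]
orientation: [0.0, 0.382, 0.924, 0.0]
wrist_force: [1.9, -0.5, -1.5]
finger_gap: 0.0397
grip_force: 50.1
t 10.18 tool shift mm [-0.3 -1.5 -0.2] dist 2 line 45.1 q [-0.32  0.52  0.03  1.09  0.    0.47] F [ 1.9 -0.5 -1.5] gap 0.0397
```

```bash

python3 -m jog '[[1,0.0007,-0.0105,0,0],[1,0.0007,-0.0104,0,0],[1,0.0032,-0.0088,0,0],[1,0.0032,-0.0089,0,0],[1,0,0,0,0]]'
python3 -m jog '[[1,0.0067,-0.0085,0,0],[1,0.0067,-0.0084,0,0],[1,0,0,0,0]]'
python3 -m jog '[[1,0.0057,-0.0037,0,0],[1,0.0057,-0.0036,0,0],[1,0.0057,-0.0036,0,0],[1,0,0,0,0],[1,0,0,0,0]]'
python3 go.py .5637 -.1447 .113; python3 w.py pics/w3.png
```

```text
clock: 10.6
tcp_pos: [0.6012, -0.1479, 0.1126]
orientation: [-0.001, 0.383, 0.924, -0.0]
wrist_force: [-0.1, -0.1, -1.5]
finger_gap: 0.0402
grip_force: 50.1
clock: 10.85
tcp_pos: [0.5805, -0.1497, 0.1128]
orientation: [-0.001, 0.383, 0.924, -0.0]
wrist_force: [-0.2, 0.5, -3.2]
finger_gap: 0.0396
grip_force: 50.1
clock: 11.27
tcp_pos: [0.563, -0.146, 0.1133]
orientation: [0.001, 0.382, 0.924, -0.001]
wrist_force: [1.7, -4.2, -2.8]
finger_gap: 0.0398
grip_force: 50.1
t 11.27 tool shift mm [0.4 1.4 0.3] dist 1 line 45.0 q [-0.39  0.39 -0.16  1.01 -0.    0.39] F [ 1.7 -4.2 -2.8] gap 0.0398
[ 0.505 -0.089  0.244]
```

View pics/w3.png

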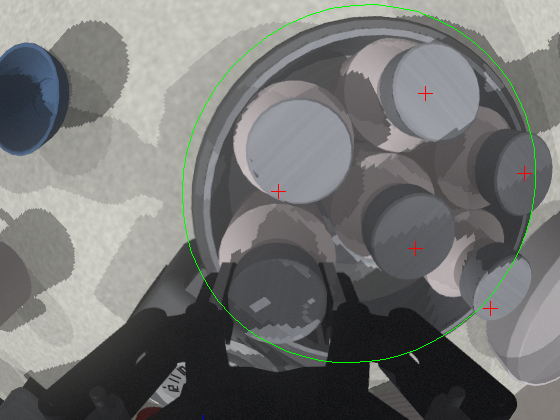

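Wrist view: all the jars stand upright. Caps are at about (299,150), (437,92), (524,173), (500,286) and the centre one at (413,235). Both neighbours have been nudged aside.

```bash
python3 - <<'E'
from h import *
d=np.load("last.npz"); c={k:d[k] for k in d}
P={}
for n,u,v in(("0",299,150),("2",437,92),("1",524,173),("3",500,286),("c",413,235)):
    p=at(c,u,v,.124,True); r=p-[.587,-.084]; P[n]=p; print(n,p.round(4),np.hypot(*r).round(4),np.degrees(np.arctan2(r[1],r[0])).round(1)%360)
print(np.hypot(*(P["0"]-P["2"])),np.hypot(*(P["1"]-P["2"])),np.hypot(*(P["1"]-P["3"])),[np.hypot(*(P["c"]-P[k])).round(4) for k in "0123"])
E
```

```text
0 [ 0.5216 -0.0936] 0.0661 188.4
2 [ 0.5421 -0.0373] 0.0648 133.9
1 [ 0.6003 -0.0217] 0.0637 78.0
3 [ 0.6434 -0.0628] 0.0602 20.7
c [ 0.5808 -0.0828] 0.0063 169.5
0.05987507659327448 0.060245967145283165 0.05954960292209015 [np.float64(0.0601), np.float64(0.0642), np.float64(0.0597), np.float64(0.0657)]
```

```bash

python3 -m jog '[[1,0,0,0.002,0],[1,0,0,0.0018,0],[1,0,0,0,0],[1,0,0,0,0]]'
python3 -m jog '[[-0.2,0,0,0,0],[-0.2,0,0,0,0],[-0.2,0,0,0,0],[-0.2,0,0,0,0]]'
```

```text
clock: 11.65
tcp_pos: [0.5634, -0.1456, 0.1088]
orientation: [0.0, 0.382, 0.924, -0.0]
wrist_force: [3.8, -4.5, -2.2]
finger_gap: 0.0399
grip_force: 50.1
clock: 11.98
tcp_pos: [0.5622, -0.1447, 0.1087]
orientation: [-0.001, 0.382, 0.924, 0.0]
wrist_force: [0.9, -0.2, -0.2]
finger_gap: 0.0516
grip_force: 0.0
```

```bash

python3 -m jog '[[-0.2,0,0,-0.01,0],[-0.2,0,0,-0.04,0],[-0.2,0,0,-0.04,0],[-0.2,0,0,-0.02,0],[-0.2,0,0,0,0]]'
python3 go.py .528 .3285 .22
```

```text
clock: 12.4
tcp_pos: [0.5655, -0.1463, 0.2259]
orientation: [0.005, 0.382, 0.924, 0.0]
wrist_force: [0.5, -0.1, -0.3]
finger_gap: 0.0514
grip_force: 0.0
t 12.4 tool shift mm [361.9 309.6   3.7] dist 476 line 45.1 q [-0.39  0.33  0.03  1.26  0.    0.39] F [ 0.5 -0.1 -0.3] gap 0.0514
```

```bash

python3 -m jog '[[-1,0.0301,0.0258,0,0],[-1,0.0301,0.0258,0,0],[-1,0.0301,0.0258,0,0],[-1,0.0301,0.0258,0,0],[-1,0.0301,0.0258,0,0]]' >/dev/null
python3 -m jog '[[-1,0.0301,0.0258,0,0],[-1,0.0301,0.0258,0,0],[-1,0.0301,0.0258,0,0],[-1,0.0301,0.0258,0,0],[-1,0.0301,0.0258,0,0]]' >/dev/null
python3 -m jog '[[-1,0.0301,0.0258,0,0],[-1,0.0301,0.0258,0,0],[-1,0,0,0,0],[-1,0,0,0,0]]'
python3 go.py .528 .3285 .107
python3 - <<'E'
from h import *
c=env.read_camera("wrist"); g=cv2.cvtColor(c["img"],cv2.COLOR_RGB2GRAY)
u,v=proj(c,(.528,.3285,.124),True);print(u,v)
a,b=int(u)-45,int(v)-45
C=cv2.HoughCircles(cv2.GaussianBlur(g[b:b+90,a:a+90],(3,3),0),cv2.HOUGH_GRADIENT,1,100,param1=60,param2=8,minRadius=20,maxRadius=34)
for x,y,r in C[0]: print(a+x,b+y,r,at(c,a+x,b+y,.124,True))
E
```

```text
clock: 13.57
tcp_pos: [0.5247, 0.3309, 0.2184]
orientation: [-0.0, 0.38, 0.925, -0.0]
wrist_force: [-0.4, -0.9, 0.1]
finger_gap: 0.0859
grip_force: 0.0
t 13.57 tool shift mm [ -4.1   0.7 111.4] dist 111 line 45.3 q [ 0.43  0.41  0.13  1.29 -0.    1.21] F [-0.4 -0.9  0.1] gap 0.0859
278.257286731297 227.14397293721257
281.5 220.5 25.2 [0.52595823 0.33385659]
```

```bash

python3 -m jog '[[-1,-0.0015,0.0015,0.03,0],[-1,0,0,0.03,0],[-1,0,0,0.03,0],[-1,0,0,0.02,0],[-1,0,0,0,0]]'
python3 -m jog '[[1,0,0,0,0],[1,0,0,0,0],[1,0,0,0,0],[1,0,0,0,0],[1,0,0,0,0]]' 40
python3 -m jog '[[1,0,0,0,0],[1,0,0,0,0]]'
```

```text
clock: 14.03
tcp_pos: [0.5252, 0.3254, 0.1041]
orientation: [-0.003, 0.384, 0.924, -0.004]
wrist_force: [-0.7, 0.2, -1.2]
finger_gap: 0.0854
grip_force: 0.0
clock: 14.45
tcp_pos: [0.5295, 0.3294, 0.1113]
orientation: [0.002, 0.382, 0.924, 0.001]
wrist_force: [0.8, 0.8, 6.6]
finger_gap: 0.0396
grip_force: 39.9
clock: 14.62
tcp_pos: [0.5294, 0.3294, 0.1113]
orientation: [0.002, 0.382, 0.924, 0.001]
wrist_force: [0.5, -0.5, 6.5]
finger_gap: 0.04
grip_force: 39.9
```

```bash

python3 -m jog '[[1,0,0,-0.02,0],[1,0,0,-0.04,0],[1,0,0,-0.04,0],[1,0,0,-0.035,0],[1,0,0,0,0]]'
python3 go.py .633 -.130 .245
```

```text
clock: 15.03
tcp_pos: [0.5308, 0.3304, 0.2527]
orientation: [0.004, 0.382, 0.924, 0.005]
wrist_force: [1.6, 1.0, -1.4]
finger_gap: 0.0395
grip_force: 41.8
t 15.03 tool shift mm [-397.5 -253.9    6.5] dist 472 line 45.1 q [ 0.43  0.4   0.2   1.35 -0.    1.21] F [ 1.6  1.  -1.4] gap 0.0395
```

```bash

python3 -m jog '[[1,-0.0331,-0.0211,0,0],[1,-0.0331,-0.0211,0,0],[1,-0.0331,-0.0211,0,0],[1,-0.0331,-0.0211,0,0],[1,-0.0331,-0.0211,0,0]]' >/dev/null
python3 -m jog '[[1,-0.0331,-0.0211,0,0],[1,-0.0331,-0.0211,0,0],[1,-0.0331,-0.0211,0,0],[1,-0.0331,-0.0211,0,0],[1,-0.0331,-0.0211,0,0]]' >/dev/null
python3 -m jog '[[1,-0.0331,-0.0211,0,0],[1,-0.0331,-0.0211,0,0],[1,0,0,0,0],[1,0,0,0,0]]'
python3 go.py .633 -.130 .115; python3 w.py pics/w4.png
```

```text
clock: 16.2
tcp_pos: [0.63, -0.1333, 0.2426]
orientation: [-0.001, 0.384, 0.923, -0.0]
wrist_force: [-0.2, 0.3, -2.8]
finger_gap: 0.0399
grip_force: 41.6
t 16.2 tool shift mm [1.000e-01 4.600e+00 1.276e+02] dist 128 line 44.8 q [-0.33  0.45  0.25  1.37 -0.    0.46] F [-0.2  0.3 -2.8] gap 0.0399
[ 0.573 -0.076  0.373]
```

View pics/w4.png

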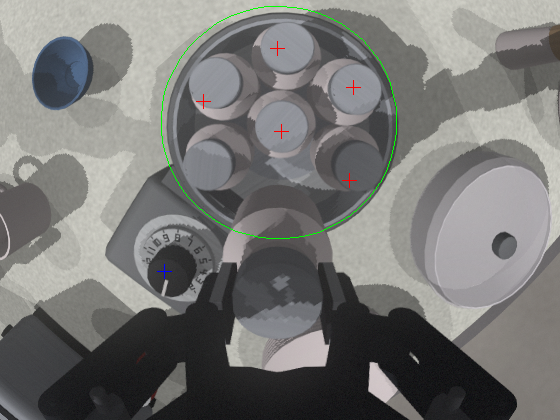

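Wrist view: jar A stands at (208,166), the jar at the other end of the ring at (355,164), and the centre jar at (281,127). The gap is open at the bottom of the picture. The sleeve grip is at about (171,269).

```bash
python3 - <<'E'
from h import *
d=np.load("last.npz"); c={k:d[k] for k in d}
for n,u,v in(("A",208,166),("0",214,84),("2",287,48),("1",354,87),("3",356,164),("c",281,127)):
    p=at(c,u,v,.124,True); r=p-[.587,-.084]; print(n,p.round(4),np.hypot(*r).round(4),np.degrees(np.arctan2(r[1],r[0])).round(1)%360)
print(at(c,171,269,.124,True),at(c,166,290,.124,True))
E
python3 -m jog '[[1,0,0.0045,0,0],[1,0,0,0.02,0],[1,0,0,0,0],[1,0,0,0,0]]'
python3 go.py .633 -.130 .115
```

```text
A [ 0.5644 -0.1449] 0.065 249.7
0 [ 0.5239 -0.095 ] 0.064 189.9
2 [ 0.5441 -0.0369] 0.0637 132.4
1 [ 0.6006 -0.0211] 0.0644 77.8
3 [ 0.6458 -0.0614] 0.063 21.0
c [ 0.5841 -0.0834] 0.003 168.6
[ 0.60021098 -0.23903417] [ 0.61028529 -0.26105947]
clock: 16.58
tcp_pos: [0.6325, -0.1256, 0.223]
orientation: [-0.002, 0.381, 0.924, -0.0]
wrist_force: [-0.8, -1.0, -3.2]
finger_gap: 0.0398
grip_force: 41.5
t 16.58 tool shift mm [ -3.8  -2.6 108. ] dist 108 line 45.2 q [-0.32  0.46  0.22  1.33  0.    0.46] F [-0.8 -1.  -3.2] gap 0.0398
```

```bash

python3 -m jog '[[1,-0.0038,-0.002,0.03,0],[1,0,0,0.02,0],[1,0,0,0,0],[1,0,0,0,0],[1,0,0,0,0]]'
python3 go.py .633 -.130 .115
```

```text
clock: 17.0
tcp_pos: [0.6354, -0.1314, 0.1758]
orientation: [0.001, 0.382, 0.924, 0.0]
wrist_force: [-0.1, -0.2, -2.0]
finger_gap: 0.0395
grip_force: 41.4
t 17.0 tool shift mm [ 2.8 -0.7 60.8] dist 61 line 45.1 q [-0.33  0.48  0.13  1.22 -0.    0.46] F [-0.1 -0.2 -2. ] gap 0.0395
```

```bash

python3 -m jog '[[1,0.0024,-0.001,0.008,0],[1,0,0,0.01,0],[1,0,0,0.01,0],[1,0,0,0.01,0],[1,0,0,0,0]]'
python3 -m jog '[[1,0,0,0.01,0],[1,0,0,0.008,0],[1,0,0,0,0],[1,0,0,0,0]]'
python3 go.py .633 -.130 .110
```

```text
clock: 17.42
tcp_pos: [0.6306, -0.1303, 0.1328]
orientation: [-0.002, 0.382, 0.924, -0.0]
wrist_force: [-0.8, 0.5, -3.9]
finger_gap: 0.0399
grip_force: 41.6
clock: 17.75
tcp_pos: [0.6318, -0.1307, 0.1171]
orientation: [-0.001, 0.382, 0.924, -0.0]
wrist_force: [0.1, -0.0, -2.2]
finger_gap: 0.0394
grip_force: 41.6
t 17.75 tool shift mm [-0.4  1.4  7.1] dist 7 line 45.0 q [-0.33  0.51  0.03  1.09 -0.    0.46] F [ 0.1 -0.  -2.2] gap 0.0394
```

No contact. I'll set it down gently and let go.

```bash

python3 -m jog '[[1,0,0.001,0.003,0],[1,0,0,0.002,0],[1,0,0,0.001,0],[1,0,0,0,0],[1,0,0,0,0]]'
python3 -m jog '[[1,0,0,0.001,0],[1,0,0,0,0]]'
python3 -m jog '[[-0.2,0,0,0,0],[-0.2,0,0,0,0],[-0.2,0,0,0,0],[-0.2,0,0,0,0]]'
python3 -m jog '[[-0.2,0,0,-0.01,0],[-0.2,0,0,-0.03,0],[-0.2,0,0,-0.04,0],[-0.2,0,0,-0.04,0],[-0.2,0,0,0,0]]'
python3 go.py .599 -.243 .22
```

```text
clock: 18.17
tcp_pos: [0.6331, -0.1301, 0.1121]
orientation: [0.0, 0.382, 0.924, -0.0]
wrist_force: [-0.3, -1.0, -2.8]
finger_gap: 0.0397
grip_force: 41.6
clock: 18.33
tcp_pos: [0.6333, -0.1302, 0.1115]
orientation: [0.0, 0.382, 0.924, 0.0]
wrist_force: [0.3, 0.8, -1.7]
finger_gap: 0.0397
grip_force: 41.7
clock: 18.67
tcp_pos: [0.6333, -0.1302, 0.1113]
orientation: [0.0, 0.382, 0.924, -0.0]
wrist_force: [-0.7, 0.1, 0.6]
finger_gap: 0.0516
grip_force: 0.0
clock: 19.08
tcp_pos: [0.6364, -0.1312, 0.2413]
orientation: [0.007, 0.382, 0.924, 0.0]
wrist_force: [0.3, 0.4, 2.5]
finger_gap: 0.0512
grip_force: 0.0
t 19.08 tool shift mm [ -52.2 -105.7   21.3] dist 120 line 45.1 q [-0.33  0.45  0.25  1.35 -0.    0.46] F [0.3 0.4 2.5] gap 0.0512
```

```bash

python3 -m jog '[[-1,-0.013,-0.0264,0,0],[-1,-0.013,-0.0264,0,0],[-1,-0.013,-0.0264,0,0],[-1,-0.013,-0.0264,0,0],[-1,0,0,0,0]]'
python3 -m jog '[[-1,0,0,0,0],[-1,0,0,0,0]]'
python3 go.py .599 -.243 .12
python3 - <<'E'
from h import *
c=env.read_camera("wrist"); np.savez("last.npz",**{k:c[k] for k in c}); im=c["img"][:,:,::-1].copy()
u,v=proj(c,(.599,-.243,.124),True);print(u,v)
cv2.imwrite("pics/k1.png",im[60:360,80:480].repeat(2,0).repeat(2,1))
E
```

```text
clock: 19.5
tcp_pos: [0.5939, -0.2465, 0.2317]
orientation: [0.001, 0.385, 0.923, -0.001]
wrist_force: [0.5, 0.2, -0.2]
finger_gap: 0.0853
grip_force: 0.0
clock: 19.67
tcp_pos: [0.5953, -0.2415, 0.2315]
orientation: [0.0, 0.382, 0.924, 0.0]
wrist_force: [1.4, -0.7, -0.1]
finger_gap: 0.0857
grip_force: 0.0
t 19.67 tool shift mm [ -3.7   1.5 111.5] dist 112 line 45.0 q [-0.51  0.45  0.22  1.34  0.    0.27] F [ 1.4 -0.7 -0.1] gap 0.0857
279.2752907571927 220.71690022916718
```

View pics/k1.png

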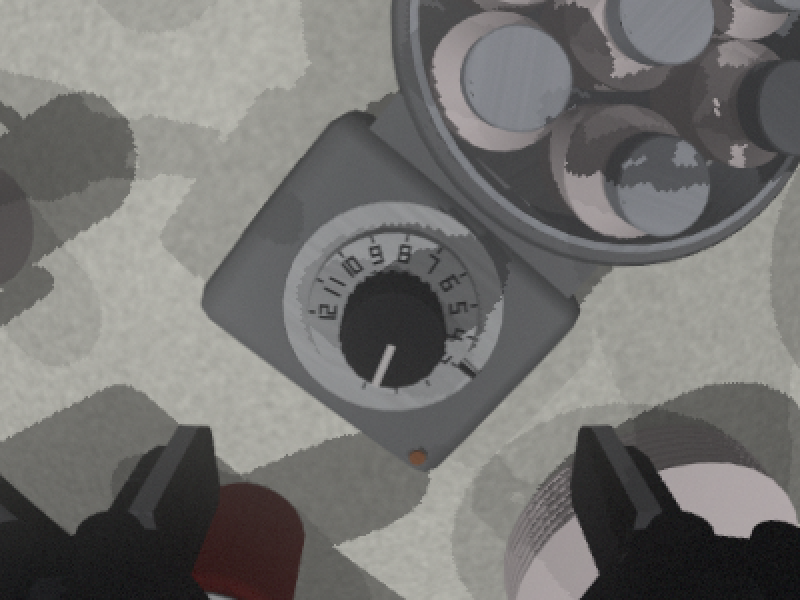

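The crop shows the grip-top centre at about (394,336), the rib running to (376,385), and the index bar at (468,370) near the 3. I'll compute the set hour from the angle between rib and index.

```bash
python3 - <<'E'
from h import *
d=np.load("last.npz"); c={k:d[k] for k in d}
f=lambda a,b,z:at(c,80+a/2-.25,60+b/2-.25,z,True)
k=f(394,336,.124);rib=f(376,386,.124)-k; ax=k
sk=f(393,306,.093); print("skirt c",sk)
ix=f(468,370,.085)-k; a=lambda v:np.degrees(np.arctan2(v[1],v[0]))
print(k,a(rib),a(ix),np.hypot(*ix),"hour",((a(ix)-a(rib))%360)/24)
for n,p in (("tick8",(406,238)),("tick9",(373,241)),("tick12",(312,312)),("tick5",(478,305))): print(n,a(f(*p,.093)-k).round(1))
E
python3 go.py .599 -.243 .12
```

```text
skirt c [ 0.59992609 -0.24732153]
[ 0.60175357 -0.24852144] -63.513022146683326 2.2760433750633973 0.04708005517784793 hour 2.7412110634061135
tick8 126.2
tick9 151.0
tick12 -133.9
tick5 49.1
t 19.72 tool shift mm [ -3.9   1.  111.4] dist 111 line 45.1 q [-0.51  0.45  0.22  1.34  0.    0.27] F [-0.2  0.1  0.2] gap 0.0856
```

The hour is 3, so five steps clockwise (120°) are needed. The axis is at about (0.600,-0.247).

```bash
python3 go.py .600 -.247 .109
python3 -m jog '[[-1,-0.007,0,0.03,0],[-1,0,0,0.04,0],[-1,0,0,0.02,0],[-1,0,0,0,0],[-1,0,0,0,0]]'
python3 go.py .600 -.247 .109
```

```text
t 19.72 tool shift mm [ -7.5  -1.2 122.4] dist 123 line 45.1 q [-0.51  0.45  0.22  1.34  0.    0.27] F [-0.2  0.1  0.2] gap 0.0856
clock: 20.13
tcp_pos: [0.5998, -0.2448, 0.1402]
orientation: [-0.001, 0.381, 0.924, 0.0]
wrist_force: [0.2, 0.1, 1.1]
finger_gap: 0.0854
grip_force: 0.0
t 20.13 tool shift mm [-1.8 -1.4 31.2] dist 31 line 45.2 q [-0.51  0.5   0.07  1.15  0.    0.27] F [0.2 0.1 1.1] gap 0.0854
```

```bash

python3 -m jog '[[-1,-0.0015,-0.001,0.015,0],[-1,0,0,0.016,0],[-1,0,0,0,0],[-1,0,0,0,0]]'
python3 -m jog '[[1,0,0,0,0],[1,0,0,0,0],[1,0,0,0,0],[1,0,0,0,0],[1,0,0,0,0]]' 40
python3 -m jog '[[1,0,0,0,0],[1,0,0,0,0]]'; python3 go.py .600 -.247 .109
```

```text
clock: 20.47
tcp_pos: [0.6013, -0.2481, 0.1117]
orientation: [0.001, 0.382, 0.924, -0.0]
wrist_force: [-0.7, 0.4, -0.3]
finger_gap: 0.085
grip_force: 0.0
clock: 20.88
tcp_pos: [0.6011, -0.2486, 0.1115]
orientation: [0.001, 0.382, 0.924, -0.0]
wrist_force: [-1.0, 0.6, 5.2]
finger_gap: 0.0407
grip_force: 40.1
clock: 21.05
tcp_pos: [0.6011, -0.2486, 0.1115]
orientation: [0.001, 0.382, 0.924, -0.0]
wrist_force: [-1.0, 1.0, 5.8]
finger_gap: 0.0409
grip_force: 40.1
t 21.05 tool shift mm [2.  0.3 2.4] dist 3 line 45.1 q [-0.52  0.52  0.03  1.08  0.    0.27] F [-1.   1.   5.8] gap 0.0409
```

```bash

python3 -m jog '[[1,0,0,0,6],[1,0,0,0,6],[1,0,0,0,6],[1,0,0,0,6],[1,0,0,0,6]]' 60
python3 -m jog '[[1,0,0,0,6],[1,0,0,0,6],[1,0,0,0,6],[1,0,0,0,6],[1,0,0,0,6]]'
python3 -m jog '[[1,0,0,0,6],[1,0,0,0,6],[1,0,0,0,6],[1,0,0,0,6],[1,0,0,0,6]]'
python3 -m jog '[[1,0,0,0,6],[1,0,0,0,6],[1,0,0,0,6],[1,0,0,0,6],[1,0,0,0,6]]'
python3 -m jog '[[1,0,0,0,0],[1,0,0,0,0],[1,0,0,0,0]]'; python3 go.py .600 -.247 .109; python3 -c "
from workcell import env;print(env.get_state()['ft_torque'])"
```

```text
clock: 21.47
tcp_pos: [0.6026, -0.2477, 0.1116]
orientation: [0.002, 0.61, 0.792, 0.002]
wrist_force: [3.9, 4.0, 3.8]
finger_gap: 0.0402
grip_force: 59.8
clock: 21.88
tcp_pos: [0.6044, -0.2477, 0.1116]
orientation: [0.002, 0.794, 0.608, 0.003]
wrist_force: [9.7, 3.8, 0.9]
finger_gap: 0.0401
grip_force: 60.2
clock: 22.3
tcp_pos: [0.6059, -0.2486, 0.1117]
orientation: [0.003, 0.924, 0.382, 0.005]
wrist_force: [14.4, 1.2, -2.2]
finger_gap: 0.0401
grip_force: 60.7
clock: 22.72
tcp_pos: [0.6069, -0.2501, 0.1118]
orientation: [0.003, 0.992, 0.129, 0.006]
wrist_force: [16.0, -3.2, -4.7]
finger_gap: 0.0403
grip_force: 61.0
clock: 22.97
tcp_pos: [0.6069, -0.2501, 0.1118]
orientation: [0.003, 0.991, 0.131, 0.006]
wrist_force: [16.3, -2.8, -4.0]
finger_gap: 0.0406
grip_force: 61.0
t 22.97 tool shift mm [-5.9 -4.8  2.7] dist 8 line 105.1 q [-0.51  0.52  0.03  1.07  0.    2.36] F [16.3 -2.8 -4. ] gap 0.0406
[-0.33962405 -3.03063602  0.00990859]
```

```bash

python3 -m jog '[[-0.5,0,0,0,0],[-0.5,0,0,0,0],[-0.5,0,0,0,0],[-0.5,0,0,0,0]]'
python3 -m jog '[[-0.5,0,0,-0.01,0],[-0.5,0,0,-0.03,0],[-0.5,0,0,-0.04,0],[-0.5,0,0,-0.04,0],[-0.5,0,0,0,0]]'
python3 -m jog '[[-0.5,-0.03,0,0,0],[-0.5,-0.03,0,0,0],[-0.5,0,0,0,0],[-0.5,0,0,0,0]]'
python3 - <<'E'
from h import *
c=env.read_camera("wrist"); np.savez("last.npz",**{k:c[k] for k in c}); im=c["img"][:,:,::-1]
u,v=proj(c,(.6,-.247,.124),True);print(u,v)
cv2.imwrite("pics/k2.png",cv2.resize(im,(800,600),interpolation=cv2.INTER_CUBIC))
E
```

```text
clock: 23.3
tcp_pos: [0.5999, -0.2481, 0.1098]
orientation: [-0.0, 0.991, 0.131, -0.001]
wrist_force: [0.5, 0.3, -0.7]
finger_gap: 0.0644
grip_force: 0.0
clock: 23.72
tcp_pos: [0.6034, -0.25, 0.2402]
orientation: [0.004, 0.991, 0.131, 0.006]
wrist_force: [1.2, -0.7, 1.0]
finger_gap: 0.0639
grip_force: 0.0
clock: 24.05
tcp_pos: [0.5414, -0.2642, 0.231]
orientation: [0.0, 0.992, 0.13, 0.0]
wrist_force: [0.4, 0.4, 0.2]
finger_gap: 0.0643
grip_force: 0.0
275.07296282300024 135.95742284718358
```

View pics/k2.png

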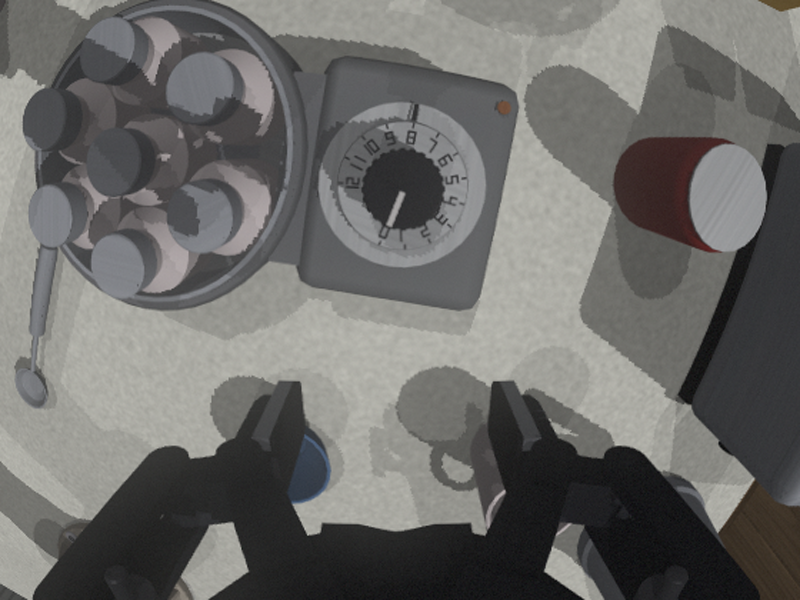

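The 8 stands at the index bar at (413,113), and all seven jars stand upright in the tub. The gripper is clear of everything, so I'm handing in.

```bash
python3 -c "
from workcell import env;print(env.hand_in())"
```

```text
the job is handed in; nothing more can be done
None
```

The job is handed in: the last picture showed all seven jars upright in the tub and the hour sleeve released at 8, about 24 s into the 72 s limit; the hand-in returned no verdict.

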